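Tuck the square paddle board under the holder's weighted arm

ROBOT

A 6-joint arm with a two-finger parallel gripper is mounted at the origin on the work surface. World frame = base frame: x ahead of the robot, y to its left, z up, the work surface at z = 0. Lengths are in m, angles in rad, forces in N, time in s.
With the tool pointing down it reaches from about 0.275 to 0.825 m from the base axis. Payload 5.2 kg.
Tool frame: the origin (TCP) lies midway between the tips of the shut fingers; the grasp point (between the pads) lies 19 mm behind it; z points along the fingers, y is the direction in which the jaws open and shut (so a half turn about z gives the same grasp; the last joint's range is limited). The gripper opens to 93 mm and grips with 3 to 60 N. Pads are 15 mm wide; open, the fingers measure 128 mm over their backs; the gripper's body (75 mm by 188 mm) begins 65 mm behind the grasp point.
Start: joints at [-1.367, 0.259, 1.535, -0, 1.348, -0.203], TCP at [0.218, -0.505, 0.219] pointing down, gripper open.
Joint ranges: [-3.14, 3.14], [-0.91, 2.08], [0.19, 2.58], [-1.22, 4.36], [0.22, 2.71], [-3.12, 3.12]. Speed limits (rad/s): [2.57, 2.57, 3.14, 3.14, 3.14, 3.14].

INTERFACE

Orientations are given as [roll, pitch, yaw] about the fixed x, y, z axes, in that order (R = Rz(yaw) Ry(pitch) Rx(roll)).
In Python, from workcell import env gives the robot as it stands.
- The arm moves only by the tool arm_command, never from a script. Its argument "rows" is text: rows parted by semicolons, each of 6 numbers parted by spaces: the shift along the tool's x, y, z in m, then the turn, a rotation vector about the tool's x, y, z in degrees. A call has 1 to 12 rows; each row is the pose to reach, as a shift and turn from the pose commanded when the call began, along the tool's axes at that moment; what a row does not reach only later rows make up. A row lasts 1/12 s, in which the tool goes at most 41.7 mm and 7.16 degrees, less where a joint would pass 70% of its speed; a pose out of reach is approached as far as the arm can. A call with a gripper value outside its range is refused whole. "claw" is the finger opening in m, from 0 to 0.093, set as the call begins (left out, the last holds). The fingers move at their own pace and stop on an object; the grip force is fixed at half the most. Time passes only in rows, so rows that repeat a pose let the fingers close. It gives the time, the measured TCP pose, the force and the opening at its end, in the units of the state.
- env.get_state(): the state, without advancing time (a new reading comes with each control period).
- env.capture(name): name is "side" or "top"; returns (picture, depth): 420x560x3 uint8, red, green, blue; 420x560 float32, m along the optical axis (not along the pixel's ray), 0 where there is no reading.
- env.calibration(name): a dict with "mtx" (3x3 intrinsics, pixels), "pose" (4x4, takes a point from camera to world coordinates). Camera axes: x right, y up, looking along -z (the intrinsics and any distortion apply to the point x, -y, -z); pixel columns grow to the right and rows downward; lengths in m; the calibration is good to about 2 mm. A picture is of the moment at which its call begins. calibration takes no time and is no camera call.
- env.sign_off(): hands the job in, once; it reports no verdict.
The state is a dict: "time": time; "joint_pos": joint angles; "qd": joint speeds; "effort": joint torques, N m; "tool_pos": TCP position; "ee_rot": TCP orientation; "ft_force": force on the tool from outside, world axes, zero at the start; "moment": the same for the moment, N m; "opening": finger opening in m.
Only numpy, scipy, OpenCV 4.12 (cv2) and the standard library are available. Lean on these libraries where they do the work, as an engineer would, in place of code of your own. Each camera call takes 0.05 s, during which the arm holds its last target.

TASK

Two small wooden paddle boards lie loose on the counter, one with a square blade and one with a round blade. Take the square one by its handle and slide it, blade first, under the weighted arm of the steel board holder, so that it lies flat on top of the two square boards already there, pushed home and squared up with its handle sticking out at the open side, the arm resting on its blade. Leave the round board where it lies.

Things in the scene. Friction and masses are not known exactly. Their poses are not given: they have to be found in the camera images.
- holder: Fixed steel board holder. Origin: centre of its base plate's underside (140 x 120 x 6 mm). Boards slide in along its +x; open side at -x. Stop plate 100 mm wide, 44 high, front face at x 44.5 mm. Two square boards like the loose one lie in it, handles out at -x; pile top at z 30 mm. A board home on top has its handle centre at x -91 (touching the stop) to -97, y 0, z 36 mm, x axes parallel.
- press_arm (a joint): Weighted steel arm, 50 mm wide, hinged along the holder's y at x 60, z 40 mm. 0 rad: its bar (x -8 mm) rests on the pile (about 1 N); grows as it lifts, 0.18 with one more board under it. In front the arm bends up as a 25 degree ramp ending at x -59, z 53 mm: a level board pushed in with its underside 2 to 8 mm above the pile lifts the arm itself, with a few newtons; it falls back by its weight.
- square_handle (a point): Loose paddle board with square blade, plain beech, 12 mm thick, about 75 g, lying flat. Point: centre of its handle, half-way up (6 mm over its underside). x runs along the handle to the blade, z up. Handle 30 mm wide (y), from x -42 mm (round end, dark hanging hole) to +40; blade 80 mm wide, from x +40 to +135 mm.
- round_handle (a point): Loose paddle board with round blade, same wood, thickness and handle as the square one; blade 96 mm across, centred at x +86 mm. Point: centre of its handle, half-way up; axes as on the square board. To be left alone.
There are look-alikes about, which are no part of the job. What is shaped like the holder but purple or red is not meant.

How it is judged:
By the outcome, as a careful person would: the job done as asked, in the order asked, and still so for the second after the job is handed in, with the robot touching nothing.
It also fails if it takes over 37 s, if anything falls off the work surface, if the arm or the gripper's body presses on something with over 40 N, if the wrist force passes 120 N, or if a joint passes its speed limit or range.

## Working session

There is one attempt and no reset: what is moved stays moved. The work goes in short steps, Python scripts to look and compute and a tool call to move; the robot and the scene stay as the last step left them, time stands still between calls to the robot, and variables do not carry over. Pictures are saved under pics/ and viewed, and the job is handed in when it is done.

Besides the shell and the picture viewer there is one more tool, called after "Call:" by a JSON object that holds its "op" and its "data". arm_command: Moves the arm, as the interface text tells. Its arguments: {"type":"object","properties":{"rows":{"type":"string"},"claw":{"type":"number"}},"required":["rows"]}

```bash
mkdir -p pics; cat > h.py <<'E'
import numpy as np, cv2
from workcell import env
def snap(n,tag):
    im,d=env.capture(n); cv2.imwrite(f'pics/{tag}.png',im[:,:,::-1]); np.savez(f'{tag}.npz',im=im,d=d); return im,d
def ray(n,uv):
    c=env.calibration(n); M=np.array(c['mtx']);P=np.array(c['pose'])
    dist=np.array(c['dist']) if 'dist' in c else None
    p=cv2.undistortPoints(np.array(uv,float).reshape(-1,1,2),M,dist).reshape(-1,2)
    d=np.c_[p[:,0],-p[:,1],-np.ones(len(p))]@P[:3,:3].T
    return P[:3,3],d
def onplane(n,uv,z):
    o,d=ray(n,uv); return o+d*((z-o[2])/d[:,2])[:,None]
def withdepth(n,uv,D):
    o,d=ray(n,uv); uv=np.array(uv).reshape(-1,2).astype(int); return o+d*D[uv[:,1],uv[:,0]][:,None]
E
python3 - <<'E'
from h import *
for n in('side','top'):
    snap(n,n+'1'); c=env.calibration(n); print(n,{k:np.round(np.array(v),3).tolist() for k,v in c.items()})
print(env.get_state())
E
```

```text
side {'mtx': [[381.777, 0.0, 280.339], [0.0, 381.777, 205.078], [0.0, 0.0, 1.0]], 'pose': [[-0.921, 0.241, -0.306, 0.301], [-0.389, -0.593, 0.705, 0.692], [-0.012, 0.768, 0.64, 0.676], [0.0, 0.0, 0.0, 1.0]]}
top {'mtx': [[482.301, 0.0, 277.551], [0.0, 482.301, 210.045], [0.0, 0.0, 1.0]], 'pose': [[0.025, 0.998, -0.064, 0.514], [-0.999, 0.027, 0.018, 0.018], [0.019, 0.063, 0.998, 1.305], [0.0, 0.0, 0.0, 1.0]]}
{'time': 0.1, 'joint_pos': array([-1.36681406e+00,  2.59264665e-01,  1.53592123e+00, -4.84173648e-05,
        1.34798807e+00, -2.02821654e-01]), 'qd': array([ 0.00139448, -0.00215187, -0.00267997, -0.00027464,  0.00066349,
       -0.00095487]), 'effort': array([ 3.01667947e-03, -4.38209760e+01, -2.84644389e+01,  7.23188091e-02,
        3.62983905e-02, -7.68409200e-05]), 'tool_pos': array([ 0.21751984, -0.50465096,  0.2179248 ]), 'ee_rot': array([-3.14003424e+00, -2.72294943e-04,  4.06814448e-01]), 'ft_force': array([ 0.89941226, -0.87518745,  0.39655016]), 'moment': array([-0.0108858 ,  0.00783161,  0.03271231]), 'opening': 0.0931916349479349}
```

View pics/top1.png

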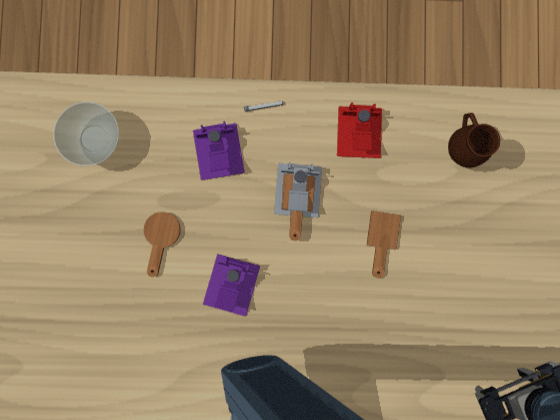

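View pics/side1.png

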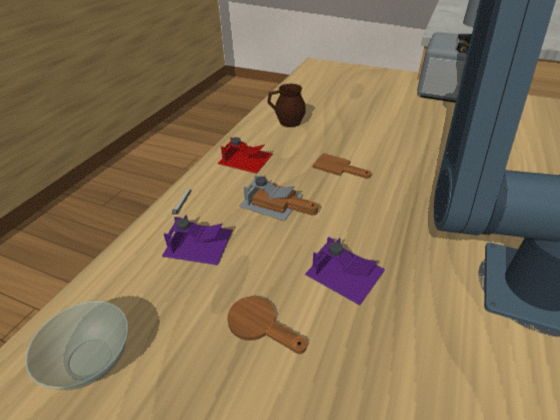

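The top view shows the loose boards: one with a square blade (blade (384,230), handle (379,262)) and one with a round blade (162,230). The holders are grey steel at (298,190), purple at (219,152) and (232,285), and red at (360,132). The grey holder and the square-bladed board fit the description. I'll confirm both in one crop and measure them.

```bash
python3 - <<'E'
from h import *
z=np.load('top1.npz'); im=z['im'];D=z['d']
c=im[140:290,260:420]; cv2.imwrite('pics/crop1.png',cv2.resize(c[:,:,::-1],None,fx=4.9,fy=4,interpolation=cv2.INTER_CUBIC)[:600,:800])
print(im[235,380],im[300,400],im[225,295],im[205,280],im[190,300])
f=im.astype(int)
hsv=cv2.cvtColor(im,cv2.COLOR_RGB2HSV)
print(hsv[235,380],hsv[300,400],hsv[225,295],hsv[205,280])
roi=np.zeros(im.shape[:2],bool); roi[205:282,360:408]=1
m=((hsv[...,1]>115)&roi&(hsv[...,0]<20)).astype(np.uint8)
n,l,s,ce=cv2.connectedComponentsWithStats(m); print(s,ce)
E
```

```text
[139  97  62] [178 160 123] [143  97  61] [136 143 147] [113 118 124]
[ 14 141 139] [ 20  79 178] [ 13 146 143] [101  19 147]
[[     0      0    560    420 233819]
 [   367    211     34     67   1381]] [[278.89329781 209.33382659]
 [382.22157857 237.63504707]]
```

View pics/crop1.png

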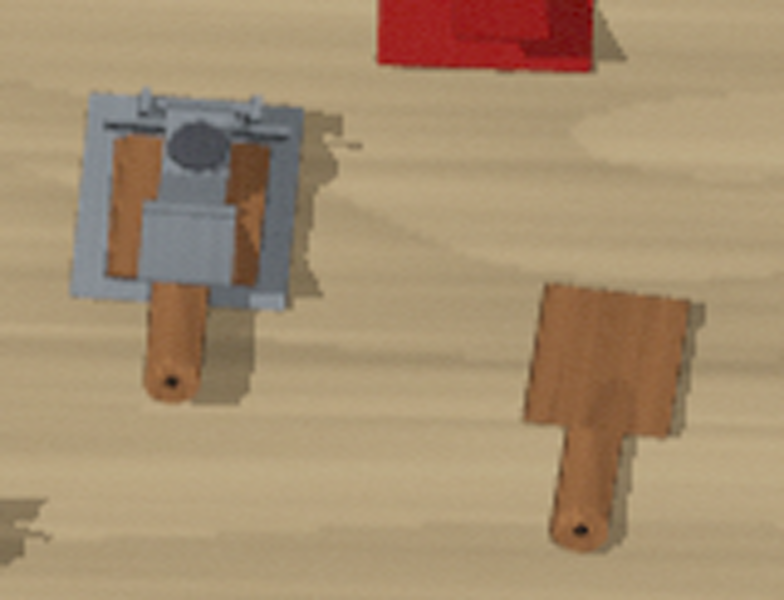

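The crop confirms it: the steel holder's boards have their handles pointing down (hole at about (295,235)), and the square board's hole is at about (379,272). Next I'll measure their poses in both views.

```bash
cat > meas.py <<'E'
from h import *
def boardmask(im,roi):
    hsv=cv2.cvtColor(im,cv2.COLOR_RGB2HSV); m=((hsv[...,1]>115)&(hsv[...,0]<20)).astype(np.uint8)
    r=np.zeros_like(m); x0,y0,x1,y1=roi; r[y0:y1,x0:x1]=1; m=m*r
    n,l,s,c=cv2.connectedComponentsWithStats(m); k=1+np.argmax(s[1:,4]); return (l==k).astype(np.uint8)
def fitboard(n,m,z):
    v,u=np.nonzero(m); P=onplane(n,np.c_[u,v],z)[:,:2]
    # coarse axis
    mu=P.mean(0); w,V=np.linalg.eigh(np.cov((P-mu).T)); a=V[:,1]
    if a[0]<0:a=-a
    for _ in range(4):
        b=np.array([-a[1],a[0]]); s=(P-mu)@a; t=(P-mu)@b
        smin=np.percentile(s,.3); smax=np.percentile(s,99.7)
        H=P[(s>smin+.008)&(s<smin+.070)]; B=P[(s<smax-.008)&(s>smax-.085)]
        hc,bc=H.mean(0),B.mean(0); a=(bc-hc)/np.linalg.norm(bc-hc)
    b=np.array([-a[1],a[0]]); s=(P-mu)@a
    s0,s1=s.min(),s.max()
    tB=(B-mu)@b; tH=(H-mu)@b; off=((hc-mu)@b+(bc-mu)@b)/2
    mid=(s0+s1)/2+(42-135)/2000
    print(n,'len',s1-s0,'bladeW',np.ptp(tB),'handleW',np.ptp(tH),'yaw',np.degrees(np.arctan2(a[1],a[0])),'handle ctr',mu+a*mid+b*off)
    r=cv2.minAreaRect(B.astype(np.float32)); print('  blade rect',r)
if __name__=='__main__':
    for n,roi in(('top',(360,205,408,282)),('side',(305,145,380,185))):
        im=np.load(n+'1.npz')['im']; m=boardmask(im,roi); fitboard(n,m,.012)
    # holder: pile and handle in each view
    for n,hole,cs in (('top',(260+171/4.9,140+381/4),None),):
        for zz in (.006,.018,.030): print('hole',zz,onplane(n,[hole],zz))
    print('loose hole',onplane('top',[(260+581/4.9,140+530/4)],.012))
    im=np.load('top1.npz')['im'];f=im.astype(int)
    g=((abs(f[...,0]-f[...,2])<28)&(f[...,2]>=f[...,0])&(f.sum(2)>150)).astype(np.uint8)
    r=np.zeros_like(g); r[158:222,268:330]=1; g*=r
    cv2.imwrite('pics/g.png',cv2.resize(g[140:290,260:420]*255,None,fx=4.9,fy=4,interpolation=0))
    # base-plate corners picked from the crop
    cs=np.array([(90,93),(303,108),(284,310),(72,297)])/[4.9,4]+[260,140]
    Q=onplane('top',cs,.006); print(Q); print(Q.mean(0),[np.linalg.norm(Q[i]-Q[i-1]) for i in range(4)])
    for i,j in((3,0),(2,1)): print(np.degrees(np.arctan2(*(Q[j]-Q[i])[[1,0]])))
E
python3 meas.py; python3 - <<'E'
import cv2
im=cv2.imread('pics/side1.png')[130:230,220:390]; cv2.imwrite('pics/crop2.png',cv2.resize(im,None,fx=4.7,fy=4.7,interpolation=cv2.INTER_CUBIC))
E
```

```text
top len 0.17423497702857996 bladeW 0.0810149710651345 handleW 0.031215206631379548 yaw -6.975499528267666 handle ctr [ 0.46531163 -0.28021831]
  blade rect ((0.5512765049934387, -0.2908128499984741), (0.08099786937236786, 0.0768800675868988), 82.9862289428711)
side len 0.18074804786467477 bladeW 0.09760888743592025 handleW 0.04887485908177387 yaw -6.769479840110006 handle ctr [ 0.46672538 -0.27464329]
  blade rect ((0.5549595355987549, -0.286519318819046), (0.0974496528506279, 0.07688161730766296), 82.96546173095703)
hole 0.006 [[ 0.53085014 -0.05359686  0.006     ]]
hole 0.018 [[ 0.53069862 -0.05293541  0.018     ]]
hole 0.03 [[ 0.53054709 -0.05227396  0.03      ]]
loose hole [[ 0.43703357 -0.27950285  0.012     ]]
[[ 0.72488511 -0.00417366  0.006     ]
 [ 0.71798411 -0.12258923  0.006     ]
 [ 0.58029897 -0.11479267  0.006     ]
 [ 0.58599166  0.00222253  0.006     ]]
[ 0.65228996 -0.05983326  0.006     ] [np.float64(0.13904064178409406), np.float64(0.1186164869654856), np.float64(0.1379057115923759), np.float64(0.11715358630134534)]
-2.6366680762400634
-3.240971645541632
```

View pics/crop2.png

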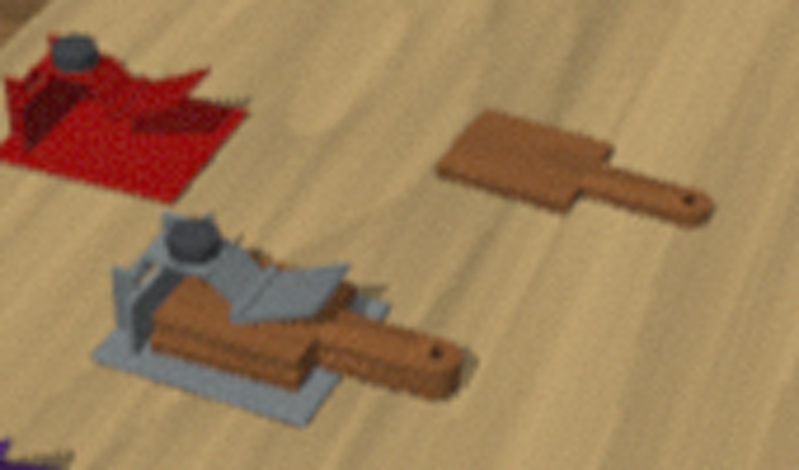

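View pics/g.png

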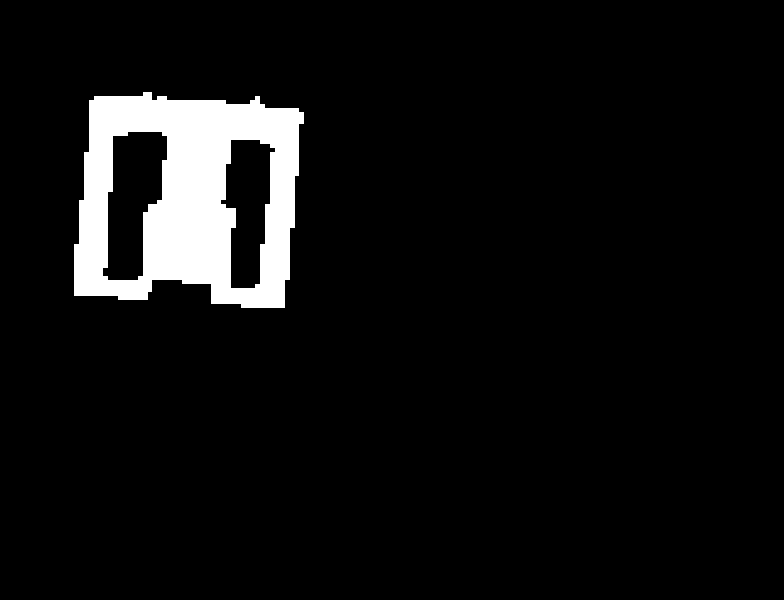

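```bash
cat > hold.py <<'E'
from h import *
from meas import *
import sys
def holder(im):
    f=im.astype(int)
    g=((abs(f[...,0]-f[...,2])<28)&(f[...,2]>=f[...,0])&(f.sum(2)>150)).astype(np.uint8)
    r=np.zeros_like(g); r[158:222,268:330]=1; g*=r
    L=[];R=[]
    for v in range(169,211):
        u=np.nonzero(g[v])[0]; L.append((u.min()-.5,v)); R.append((u.max()+.5,v))
    N=[]
    for u in list(range(278,289))+list(range(306,316)):
        v=np.nonzero(g[:,u])[0]; N.append((u,v.max()+.5))
    B=[]
    for u in list(range(282,288))+list(range(314,320)):
        v=np.nonzero(g[:,u])[0]; B.append((u,v.min()-.5))
    out={}
    for k,e in zip('LRNB',(L,R,N,B)):
        P=onplane('top',e,.006)[:,:2].astype(np.float32); l=cv2.fitLine(P,cv2.DIST_HUBER,0,.001,.001).ravel(); out[k]=l
        print(k,l,np.degrees(np.arctan2(l[1],l[0])))
    yaw=np.mean([np.arctan(out[k][1]/out[k][0]) for k in 'LR']); a=np.array([np.cos(yaw),np.sin(yaw)]);b=np.array([-a[1],a[0]])
    q={k:out[k][2:] for k in out}
    print('yaw',np.degrees(yaw),'W',(q['L']-q['R'])@b,'len',(q['B']-q['N'])@a)
    c=a*((q['B']+q['N'])@a/2)+b*((q['L']+q['R'])@b/2); print('centre',c, 'from near edge', a*(q['N']@a+.07)+b*((q['L']+q['R'])@b/2))
    return c,yaw
if __name__=='__main__':
    im=np.load('top1.npz')['im']; c,yaw=holder(im)
    hsv=cv2.cvtColor(im,cv2.COLOR_RGB2HSV); m=((hsv[...,1]>100)&(hsv[...,0]<20)); r=np.zeros_like(m); r[213:238,285:305]=1; m&=r
    C=[]
    for v in range(213,232):
        u=np.nonzero(m[v])[0]; C.append(((u.min()+u.max())/2,v))
    P=onplane('top',C,.030)[:,:2].astype(np.float32); l=cv2.fitLine(P,cv2.DIST_L2,0,.001,.001).ravel(); print('pile handle',l,np.degrees(np.arctan(l[1]/l[0])))
    a=np.array([np.cos(yaw),np.sin(yaw)]);b=np.array([-a[1],a[0]]); print('handle line in holder', [((l[2:]-c)@a),((l[2:]-c)@b)])
    # dark holes centroid
    for roi,z in(((288,228,302,240),.03),((372,266,387,277),.012)):
        x0,y0,x1,y1=roi; s=f=im[y0:y1,x0:x1].astype(float).sum(2); w=np.clip(210-s,0,None); vv,uu=np.mgrid[y0:y1,x0:x1]; uv=((w*uu).sum()/w.sum(),(w*vv).sum()/w.sum()); p=onplane('top',[uv],z)[0,:2]; print('hole',uv,p,(p-c)@a,(p-c)@b)
E
python3 hold.py
```

```text
L [ 0.9982929  -0.0584054   0.641477    0.00119705] -3.3482883
R [ 0.9985331  -0.0541444   0.65641904 -0.11758114] -3.1037629
N [ 0.05743198  0.9983494   0.58542913 -0.05558484] 86.70757
B [ 0.06338239  0.9979893   0.7218008  -0.0641669 ] 86.36601
yaw -3.2260253 W 0.117749095 len 0.13663852
centre [ 0.65369475 -0.05845959] from near edge [ 0.65537286 -0.05855418]
pile handle [ 0.99939126 -0.03488723  0.5656117  -0.05326766] -1.9992965
handle line in holder [np.float32(-0.08823562), np.float32(0.00022683106)]
hole (np.float64(294.5853658536585), np.float64(235.02439024390245)) [ 0.53112096 -0.05143399] -0.12277491517141143 0.00011662991304950971
hole (np.float64(378.1376811594203), np.float64(272.1159420289855)) [ 0.43802644 -0.27832569] -0.20295357162124644 -0.23165441004002593
```

Both measurements agree with the given sizes. Plate width and length come out at 118 and 137 mm, and the pile handle lies on the holder's axis to within 0.3 mm. The holder is at (0.654, -0.0585) with yaw -3.2°, and the board handle at (0.465, -0.280) with yaw -7°. Now I'll work out the approach.

```bash
cat > go.py <<'E'
import sys
from h import *
from scipy.spatial.transform import Rotation as R
H=np.array([.654,-.0585]);HY=np.radians(-3.2)
def hw(x,y): return H+np.array([x*np.cos(HY)-y*np.sin(HY),x*np.sin(HY)+y*np.cos(HY)])
def delta(p,yawdeg):
    s=env.get_state(); A=R.from_euler('xyz',s['ee_rot']); B=R.from_euler('xyz',[np.pi,0,np.radians(yawdeg)])
    print('t',s['time'],'now',np.round(s['tool_pos'],4),np.round(np.degrees(s['ee_rot']),2),'F',np.round(s['ft_force'],2),'open',s['opening'])
    print('shift mm',np.round(A.inv().apply(np.array(p)-s['tool_pos'])*1000,1),'turn',np.round((A.inv()*B).as_rotvec(degrees=True),2))
if __name__=='__main__':
    a=[float(v) for v in sys.argv[2:]]
    if sys.argv[1]=='w': delta(a[:3],a[3])
    else:
        p=hw(a[0],a[1]); print(p); delta([p[0],p[1],a[2]],np.degrees(HY))
E
python3 go.py w .4653 -.2802 .09 -7
```

```text
t 0.1 now [ 0.2175 -0.5047  0.2179] [-1.7991e+02 -2.0000e-02  2.3310e+01] F [ 0.9  -0.88  0.4 ] open 0.0931916349479349
shift mm [ 316.3 -107.9  128.2] turn [-9.000e-02  1.000e-02  3.031e+01]
```

Call:
{"op": "arm_command", "data": {"rows": "0.316 -0.108 0.128 0 0 30.3;0.316 -0.108 0.128 0 0 30.3;0.316 -0.108 0.128 0 0 30.3;0.316 -0.108 0.128 0 0 30.3;0.316 -0.108 0.128 0 0 30.3;0.316 -0.108 0.128 0 0 30.3;0.316 -0.108 0.128 0 0 30.3;0.316 -0.108 0.128 0 0 30.3;0.316 -0.108 0.128 0 0 30.3;0.316 -0.108 0.128 0 0 30.3;0.316 -0.108 0.128 0 0 30.3;0.316 -0.108 0.128 0 0 30.3", "claw": 0.093}}

```text
time: 1.1
tool_pos: [0.4649, -0.281, 0.0905]
ee_rot: [3.141, 0.001, -0.121]
ft_force: [0.1, 0.1, -0.0]
opening: 0.0931
```

```bash
python3 go.py w .4653 -.2802 .002 -7; python3 -c "
from h import *
snap('side','side2')"
```

```text
t 1.1 now [ 0.4649 -0.281   0.0905] [ 1.7999e+02  4.0000e-02 -6.9400e+00] F [ 0.06  0.08 -0.01] open 0.09308228119161621
shift mm [ 0.4 -0.9 88.5] turn [0.01 0.04 0.06]
```

View pics/side2.png

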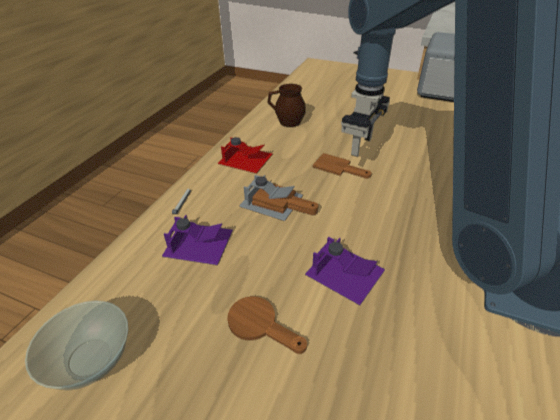

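The gripper is open above the handle, at about (355,150) in the side view. I'll go down to a TCP height of about 3 mm, then close.

Call:
{"op": "arm_command", "data": {"rows": "0 -0.001 0.03 0 0 0;0 -0.001 0.055 0 0 0;0 -0.001 0.07 0 0 0;0 -0.001 0.08 0 0 0;0 -0.001 0.085 0 0 0;0 -0.001 0.0875 0 0 0;0 -0.001 0.0875 0 0 0;0 -0.001 0.0875 0 0 0"}}

```text
time: 1.82
tool_pos: [0.4657, -0.2807, 0.0041]
ee_rot: [3.141, -0.001, -0.122]
ft_force: [-0.3, 0.0, 0.5]
opening: 0.093
```

Call:
{"op": "arm_command", "data": {"rows": "0 0 0 0 0 0;0 0 0 0 0 0;0 0 0 0 0 0;0 0 0 0 0 0;0 0 0 0 0 0;0 0 0 0 0 0;0 0 0 0 0 0;0 0 0 0 0 0;0 0 0 0 0 0;0 0 0 0 0 0;0 0 0 0 0 0;0 0 0 0 0 0", "claw": 0}}

```text
time: 2.82
tool_pos: [0.4652, -0.2799, 0.0031]
ee_rot: [-3.142, 0.0, -0.122]
ft_force: [-0.8, 0.3, -0.5]
opening: 0.0293
```

The grip holds at 29.3 mm, the handle's width. Lifting.

Call:
{"op": "arm_command", "data": {"rows": "0 0 -0.01 0 0 0;0 0 -0.03 0 0 0;0 0 -0.055 0 0 0;0 0 -0.075 0 0 0;0 0 -0.08 0 0 0;0 0 -0.08 0 0 0;0 0 -0.08 0 0 0"}}

```text
time: 3.4
tool_pos: [0.465, -0.2797, 0.0829]
ee_rot: [-3.142, 0.0, -0.122]
ft_force: [0.5, 0.2, -2.2]
opening: 0.0295
```

```bash
python3 go.py h -.225 0 .083; python3 -c "
from h import *
snap('side','side3');snap('top','top3')"
```

```text
[ 0.42935083 -0.04594016]
t 3.4 now [ 0.465  -0.2797  0.0829] [-1.80e+02  1.00e-02 -6.99e+00] F [ 0.46  0.24 -2.21] open 0.029481052245229077
shift mm [ -63.8 -227.6   -0. ] turn [-0.    0.01 -3.79]
```

View pics/side3.png

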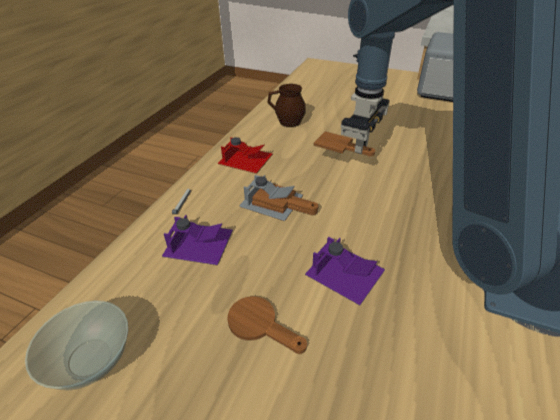

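The board is held and looks level, blade at (335,142). Next I'll carry it to the open side of the holder.

Call:
{"op": "arm_command", "data": {"rows": "-0.004 -0.015 0 0 0 -0.5;-0.015 -0.045 0 0 0 -1;-0.025 -0.08 0 0 0 -1.5;-0.035 -0.115 0 0 0 -2;-0.045 -0.15 0 0 0 -2.8;-0.053 -0.185 0 0 0 -3.3;-0.06 -0.21 0 0 0 -3.8;-0.064 -0.223 0 0 0 -3.8;-0.064 -0.2275 0 0 0 -3.8;-0.064 -0.2275 0 0 0 -3.8;-0.064 -0.2275 0 0 0 -3.8"}}

```text
time: 4.42
tool_pos: [0.4294, -0.0464, 0.0829]
ee_rot: [3.141, 0.0, -0.055]
ft_force: [0.3, -1.0, -0.7]
opening: 0.0298
```

```bash
python3 go.py h -.225 0 .038; python3 - <<'E'
from h import *
im,d=snap('top','top4');im2,d2=snap('side','side4')
cv2.imwrite('pics/c4t.png',cv2.resize(im[140:300,230:370,::-1],None,fx=3.7,fy=3.7,interpolation=2))
cv2.imwrite('pics/c4s.png',cv2.resize(im2[120:250,220:420,::-1],None,fx=4,fy=4,interpolation=2))
E
```

```text
[ 0.42935083 -0.04594016]
t 4.4167 now [ 0.4294 -0.0464  0.0829] [ 1.7999e+02  1.0000e-02 -3.1500e+00] F [ 0.33 -0.96 -0.73] open 0.029761642489782098
shift mm [-0.1 -0.4 44.9] turn [0.01 0.01 0.05]
```

View pics/c4t.png

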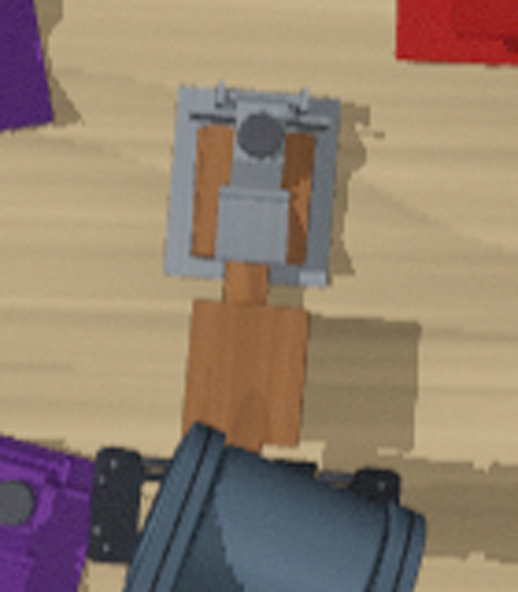

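View pics/c4s.png

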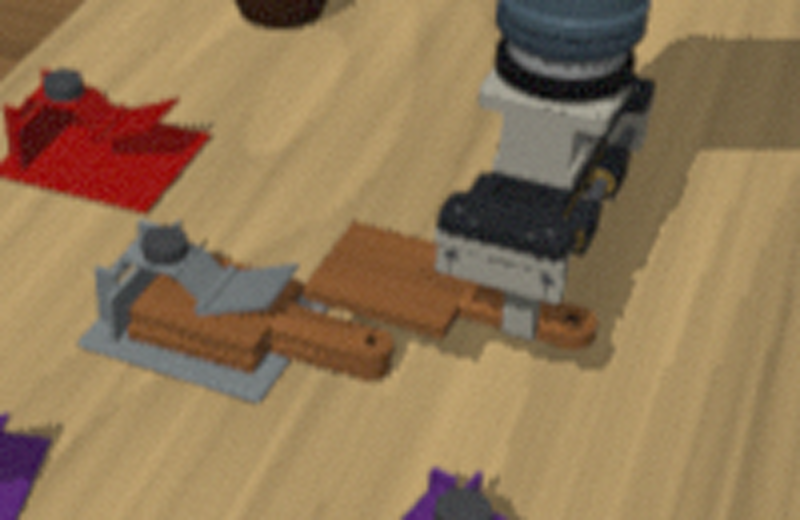

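The board is in front of the holder, level, with its blade's front edge at about (295,222) in the full top view. I'll measure the held blade's lateral offset and yaw against the holder from the blade edges.

```bash
cat > blade.py <<'E'
from go import *
def blade(tag,v0,v1,z,ulo=265,uhi=330):
    im=np.load(tag+'.npz')['im']; hsv=cv2.cvtColor(im,cv2.COLOR_RGB2HSV); m=((hsv[...,1]>105)&(hsv[...,0]<20)).astype(np.uint8)
    L=[];Rr=[]
    for v in range(v0,v1):
        u=np.nonzero(m[v,ulo:uhi])[0]+ulo; L.append((u.min()-.5,v)); Rr.append((u.max()+.5,v))
    a=np.array([np.cos(HY),np.sin(HY)]);b=np.array([-a[1],a[0]])
    for k,e in(('L',L),('R',Rr)):
        P=onplane('top',e,z)[:,:2]; X=(P-H)@a;Y=(P-H)@b; p=np.polyfit(X,Y,1); print(k,'x',X.min(),X.max(),'y',Y.mean(),'rel yaw',np.degrees(np.arctan(p[0])))
    c=[]
    for u in range(284,290):
        v=np.nonzero(m[v0-15:v1,u])[0]+v0-15; c.append((u,v.min()-.5))
    print('front',((onplane('top',c,z)[:,:2]-H)@a).mean())
if __name__=='__main__': blade('top4',224,252,.092)
E
python3 blade.py
```

```text
L x -0.16702450486007026 -0.09915200340615503 y 0.03893745591487614 rel yaw -0.18378585549897938
R x -0.1605376068791451 -0.0925537280565814 y -0.04127072183529749 rel yaw -0.42952718890901925
front -0.0893389975213531
```

The blade is 1.2 mm to the right and turned -0.3°. I'll correct both and lower it so its underside is 5 mm above the pile.

Call:
{"op": "arm_command", "data": {"rows": "0 0 0.01 0 0 0;0 -0.001 0.025 0 0 -0.3;0 -0.001 0.038 0 0 -0.3;0 -0.001 0.043 0 0 -0.3;0 -0.001 0.045 0 0 -0.3;0 -0.001 0.045 0 0 -0.3;0 -0.001 0.045 0 0 -0.3"}}

```text
time: 5.1
tool_pos: [0.4299, -0.0458, 0.0385]
ee_rot: [3.141, -0.001, -0.051]
ft_force: [-0.6, 0.2, -0.9]
opening: 0.0292
```

```bash
python3 go.py h -.16 0 .038; python3 - <<'E'
from h import *
im,d=snap('top','top5');im2,d2=snap('side','side5')
cv2.imwrite('pics/c5s.png',cv2.resize(im2[120:250,220:420,::-1],None,fx=4,fy=4,interpolation=2))
from blade import blade
blade('top5',228,252,.047)
E
```

```text
[ 0.49424948 -0.04956856]
t 5.1 now [ 0.4299 -0.0458  0.0385] [ 1.7999e+02 -3.0000e-02 -2.9300e+00] F [-0.6   0.21 -0.91] open 0.029240394935991593
shift mm [64.4  0.4  0.6] turn [ 0.01 -0.03  0.27]
L x -0.1681038604318365 -0.10811301644244509 y 0.03968837121307711 rel yaw -0.9153532667746207
R x -0.16158724739010666 -0.10150102770948731 y -0.040433572303935614 rel yaw -0.6586222940960987
front -0.08992879035709594
```

View pics/c5s.png

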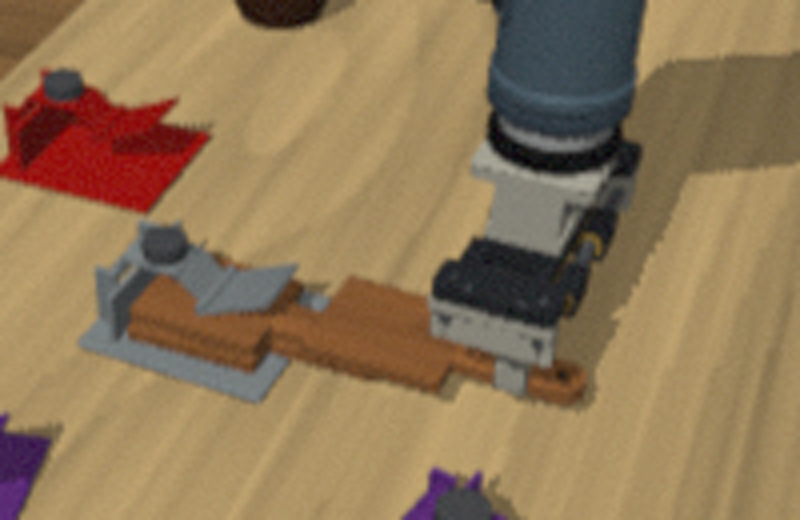

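The board is level, its front edge is at holder x -90, and the lateral offset is -0.4 mm. Pushing in gently along tool x.

Call:
{"op": "arm_command", "data": {"rows": "0.005 0 0 0 0 0;0.012 0 0 0 0 0;0.02 0 0 0 0 0;0.027 0 0 0 0 0;0.034 0 0 0 0 0;0.041 0 0 0 0 0;0.048 0 0 0 0 0;0.054 0 0 0 0 0;0.06 0 0 0 0 0;0.065 0 0 0 0 0;0.065 0 0 0 0 0"}}

```text
time: 6.12
tool_pos: [0.4954, -0.0487, 0.0381]
ee_rot: [3.142, -0.0, -0.05]
ft_force: [-0.3, -0.6, -1.5]
opening: 0.0296
```

```bash
python3 go.py h -.1 0 .038; python3 - <<'E'
from h import *
im2,d2=snap('side','side6')
cv2.imwrite('pics/c6s.png',cv2.resize(im2[120:250,220:420,::-1],None,fx=4,fy=4,interpolation=2))
E
```

```text
[ 0.55415592 -0.05291785]
t 6.1167 now [ 0.4954 -0.0487  0.0381] [ 1.80e+02 -3.00e-02 -2.89e+00] F [-0.28 -0.56 -1.54] open 0.02963251419124322
shift mm [58.9  1.2  0.1] turn [ 0.   -0.03  0.31]
```

View pics/c6s.png

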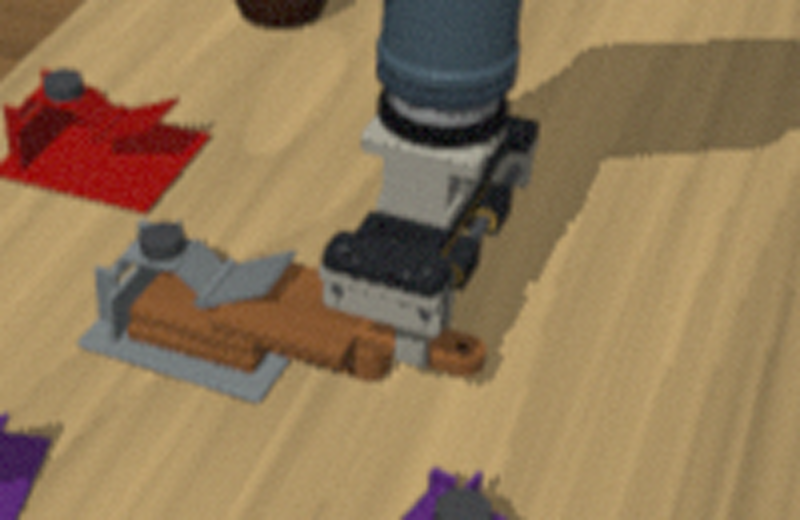

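The blade is under the ramp, the arm has begun to lift, and the force is small. I'll continue to handle x of about -104.

Call:
{"op": "arm_command", "data": {"rows": "0.004 0 0 0 0 0;0.01 0 0 0 0 0;0.016 0 0 0 0 0;0.022 0 0 0 0 0.2;0.028 0 0 0 0 0.2;0.034 0 0 0 0 0.2;0.04 0 0 0 0 0.2;0.045 0 0 0 0 0.2;0.05 0 0 0 0 0.2;0.054 0 0 0 0 0.2;0.054 0 0 0 0 0.2"}}

```text
time: 7.08
tool_pos: [0.5494, -0.0515, 0.0382]
ee_rot: [3.141, -0.001, -0.054]
ft_force: [0.5, 0.2, -2.3]
opening: 0.0298
```

```bash
python3 go.py h -.094 0 .038; python3 - <<'E'
from h import *
im2,d2=snap('side','side7');im,d=snap('top','top7')
a=cv2.resize(im2[140:230,220:340,::-1],None,fx=4.5,fy=4.5,interpolation=2)
b=cv2.resize(im[150:250,260:330,::-1],None,fx=4.05,fy=4.05,interpolation=2)[:405]
a=a[:405,:500]; cv2.imwrite('pics/c7.png',np.hstack([a,b[:405,:290]]))
E
```

```text
[ 0.56014657 -0.05325278]
t 7.0833 now [ 0.5494 -0.0515  0.0382] [ 1.7999e+02 -6.0000e-02 -3.0900e+00] F [ 0.49  0.2  -2.33] open 0.029762166570531597
shift mm [10.8  1.2  0.2] turn [ 0.01 -0.06  0.11]
```

View pics/c7.png

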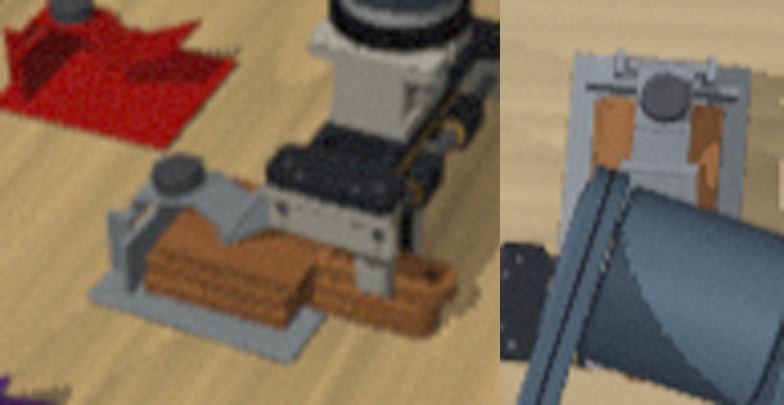

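The board is under the arm with the bar riding on its blade, nearly home. I'll lower it 3 mm, then ease it to the stop.

Call:
{"op": "arm_command", "data": {"rows": "0 0.0005 0.001 0 0 0;0 0.0005 0.003 0 0 0;0.002 0.0005 0.003 0 0 0;0.004 0.0005 0.003 0 0 0;0.006 0.0005 0.003 0 0 0;0.008 0.0005 0.003 0 0 0;0.009 0.0005 0.003 0 0 0;0.01 0.0005 0.003 0 0 0;0.01 0.0005 0.003 0 0 0"}}

```text
time: 7.93
tool_pos: [0.5586, -0.0524, 0.0352]
ee_rot: [3.142, -0.0, -0.054]
ft_force: [1.3, -0.2, -1.7]
opening: 0.0292
```

```bash
python3 go.py h -.091 0 .034
```

```text
[ 0.56314189 -0.05342024]
t 7.9333 now [ 0.5586 -0.0524  0.0352] [ 1.80e+02 -2.00e-02 -3.09e+00] F [ 1.29 -0.19 -1.69] open 0.029187574594329635
shift mm [4.6 0.8 1.2] turn [ 0.   -0.02  0.11]
```

No contact with the stop yet. I'll continue in small steps.

Call:
{"op": "arm_command", "data": {"rows": "0.001 0 0 0 0 0;0.002 0 0 0 0 0;0.002 0 0 0 0 0;0.002 0 0 0 0 0"}}

```text
time: 8.27
tool_pos: [0.5605, -0.0525, 0.0352]
ee_rot: [3.142, -0.0, -0.054]
ft_force: [0.1, -0.1, -1.9]
opening: 0.03
```

Call:
{"op": "arm_command", "data": {"rows": "0.001 0 0 0 0 0;0.001 0 0 0 0 0;0.001 0 0 0 0 0"}}

```text
time: 8.52
tool_pos: [0.5614, -0.0525, 0.0352]
ee_rot: [3.142, -0.0, -0.054]
ft_force: [-0.7, -1.0, -1.9]
opening: 0.0294
```

Call:
{"op": "arm_command", "data": {"rows": "0.001 0 0 0 0 0;0.001 0 0 0 0 0;0.001 0 0 0 0 0"}}

```text
time: 8.77
tool_pos: [0.5623, -0.0526, 0.0352]
ee_rot: [3.142, -0.0, -0.054]
ft_force: [-0.5, -0.3, -2.9]
opening: 0.0297
```

Call:
{"op": "arm_command", "data": {"rows": "0.001 0 0 0 0 0;0.001 0 0 0 0 0;0.001 0 0 0 0 0"}}

```text
time: 9.02
tool_pos: [0.5632, -0.0526, 0.0351]
ee_rot: [-3.142, 0.0, -0.054]
ft_force: [-0.6, -0.2, -1.8]
opening: 0.0296
```

Call:
{"op": "arm_command", "data": {"rows": "0.001 0 0 0 0 0;0.001 0 0 0 0 0;0.001 0 0 0 0 0"}}

```text
time: 9.27
tool_pos: [0.5633, -0.0526, 0.0348]
ee_rot: [-3.141, 0.002, -0.054]
ft_force: [-3.5, -0.8, -1.3]
opening: 0.0296
```

It touches the stop: x stalled at 0.5633 with about 3.5 N. I'll back off 0.5 mm, set it down and release.

Call:
{"op": "arm_command", "data": {"rows": "-0.001 0 0 0 0 0;-0.001 0 0.001 0 0 0;-0.001 0 0.0018 0 0 0;-0.001 0 0.0018 0 0 0"}}

```text
time: 9.6
tool_pos: [0.5633, -0.0526, 0.0333]
ee_rot: [3.142, -0.0, -0.054]
ft_force: [-2.5, -0.5, -1.1]
opening: 0.0297
```

```bash
python3 go.py h -.091 0 .033; python3 - <<'E'
from h import *
im2,d2=snap('side','side8')
cv2.imwrite('pics/c8.png',cv2.resize(im2[140:230,220:340,::-1],None,fx=6,fy=6,interpolation=2))
E
```

```text
[ 0.56314189 -0.05342024]
t 9.6 now [ 0.5633 -0.0526  0.0333] [ 1.80e+02 -1.00e-02 -3.09e+00] F [-2.54 -0.45 -1.09] open 0.02973761243125247
shift mm [-0.1  0.8  0.3] turn [ 0.   -0.01  0.11]
```

View pics/c8.png

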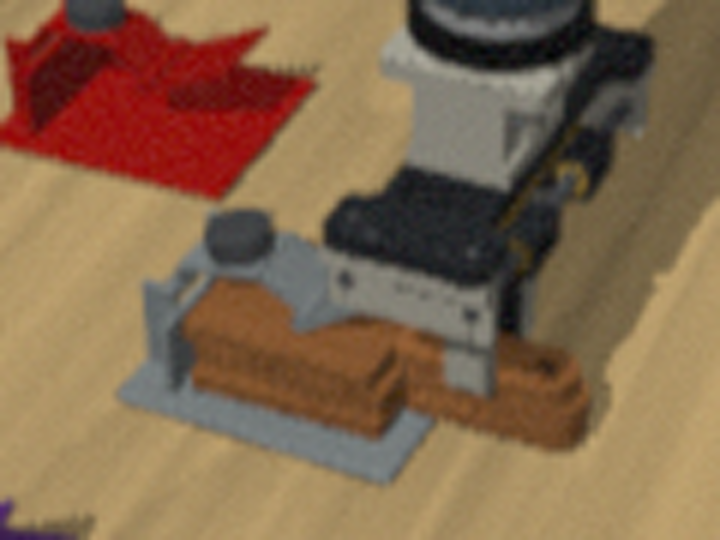

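The board lies on the pile, touching the stop, with the arm on it. Releasing and rising straight up.

Call:
{"op": "arm_command", "data": {"rows": "0 0 0 0 0 0;0 0 0 0 0 0;0 0 0 0 0 0;0 0 0 0 0 0;0 0 0 0 0 0;0 0 0 0 0 0;0 0 0 0 0 0;0 0 0 0 0 0;0 0 0 0 0 0;0 0 0 0 0 0", "claw": 0.093}}

```text
time: 10.48
tool_pos: [0.5633, -0.0526, 0.0333]
ee_rot: [-3.142, 0.0, -0.054]
ft_force: [0.1, -0.4, -0.3]
opening: 0.0904
```

Call:
{"op": "arm_command", "data": {"rows": "0 0 -0.01 0 0 0;0 0 -0.03 0 0 0;0 0 -0.06 0 0 0;-0.02 0 -0.09 0 0 0;-0.05 0 -0.12 0 0 0;-0.08 0 -0.14 0 0 0;-0.11 0 -0.16 0 0 0;-0.14 0 -0.18 0 0 0;-0.17 0 -0.18 0 0 0;-0.2 0 -0.18 0 0 0;-0.2 0 -0.18 0 0 0"}}

```text
time: 11.4
tool_pos: [0.3589, -0.0405, 0.214]
ee_rot: [3.141, 0.001, -0.054]
ft_force: [0.2, 0.6, -0.4]
opening: 0.0932
```

```bash
python3 - <<'E'
from h import *
from go import *
im2,d2=snap('side','side9');im,d=snap('top','top9')
a=cv2.resize(im2[140:230,220:340,::-1],None,fx=4.5,fy=4.5,interpolation=2)[:405,:500]
b=cv2.resize(im[150:250,260:330,::-1],None,fx=4.05,fy=4.05,interpolation=2)[:405]
cv2.imwrite('pics/c9.png',np.hstack([a,b[:405,:283]]))
s=env.get_state();print(s['time'],s['tool_pos'],s['ft_force'])
E
```

```text
11.5 [ 0.36330555 -0.04185574  0.2144112 ] [-0.84312771 -0.46039599  0.41183846]
```

View pics/c9.png

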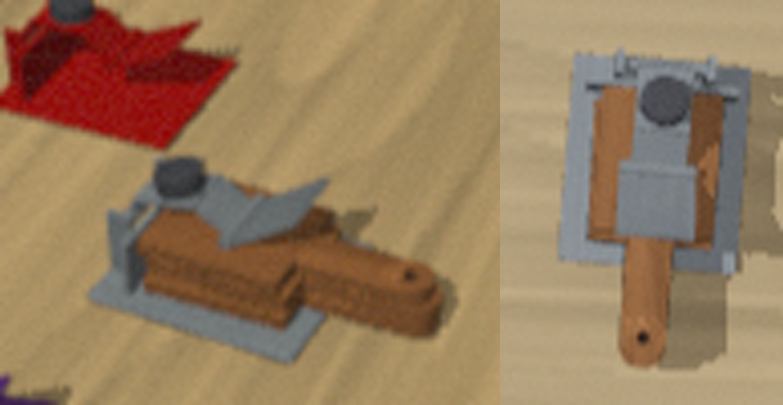

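View pics/top9.png

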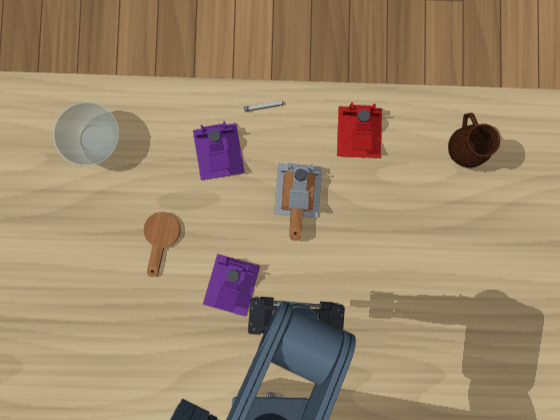

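The board lies flat on the pile, blade under the arm, handle out at (296,225). The round board hasn't moved. One numeric check before handing in.

```bash
python3 - <<'E'
from go import *
from blade import blade
im=np.load('top9.npz')['im'];d=np.load('top9.npz')['d']
a=np.array([np.cos(HY),np.sin(HY)]);b=np.array([-a[1],a[0]])
x0,y0,x1,y1=288,228,302,240; s=im[y0:y1,x0:x1].astype(float).sum(2); w=np.clip(210-s,0,None); vv,uu=np.mgrid[y0:y1,x0:x1]; p=onplane('top',[((w*uu).sum()/w.sum(),(w*vv).sum()/w.sum())],.042)[0,:2]; print('hole holder',(p-H)@a,(p-H)@b,'-> handle ctr',(p-H)@a+.0283)
hsv=cv2.cvtColor(im,cv2.COLOR_RGB2HSV); m=((hsv[...,1]>100)&(hsv[...,0]<20))
for nm,v0,v1,lo,hi in(('handle',215,233,285,308),('blade',177,206,280,320)):
    e=[]
    for v in range(v0,v1):
        u=np.nonzero(m[v,lo:hi])[0]+lo; e.append(((u.min()+u.max())/2,v))
    P=onplane('top',e,.042)[:,:2]; X=(P-H)@a;Y=(P-H)@b; q=np.polyfit(X,Y,1); print(nm,'y',Y.mean(),'relyaw',np.degrees(q[0]))
for uv in((295,222),(288,195),(311,195)): print(withdepth('top',[uv],d)[0])
E
```

```text
hole holder -0.11758994189684652 0.0009658841508880347 -> handle ctr -0.08928994189684653
handle y 0.001192699588709542 relyaw 1.5913661881353744
blade y 0.0015072728286131653 relyaw 0.6263124281759834
[ 0.56512088 -0.05113407  0.04097558]
[ 0.63601515 -0.03117831  0.03784671]
[ 0.63742105 -0.09171204  0.04042106]
```

```bash
python3 -c "
from workcell import env
print(env.sign_off(), env.get_state()['time'])"
```

```text
the job is handed in; nothing more can be done
the job is handed in; nothing more can be done
```

The square board is in the steel holder, flat on the two boards already there. It is pushed against the stop, its handle sticks out at the open side, and the arm rests on its blade. I gripped it by the handle, slid it in under the arm until it touched the stop at about 3.5 N, set it down, released it and drew clear. The job was handed in at about 11.5 s.

What the last checks showed:
- **Position along the holder:** the camera puts the handle centre at about -89 mm. That is 2 mm past what the stop allows (-91), so I put it down to calibration error; the gripper's own position gave about -91.
- **Sideways:** the board is about 1 to 1.5 mm off centre.
- **Squareness:** the blade reads 0.6° off and the handle 1.6°. The same method read the pile's own handle about 1.2° off the holder's axis at the start, so I take the true error as roughly 0.5°.
- **Height:** depth readings on the board's top were 38 to 41 mm against 42 mm expected, within camera error.
- **Round board:** it was not touched, and looks unmoved in the final picture.

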